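# Pack the laundry caddy

### The arm

A 7-joint arm with a two-finger parallel gripper is mounted at the origin on the work surface. World frame = base frame: x ahead of the robot, y to its left, z up, the work surface at z = 0. Lengths are in m, angles in rad, forces in N, time in s.
With the tool pointing down it reaches from about 0.35 to 0.9 m from the base axis. Payload 19.9 kg.
Tool frame: the origin (TCP) lies between the finger pads; the fingertips stand 17 mm ahead of it and the grasp point (between the pads) lies 2 mm behind it; z points along the fingers, y is the line along which they close (so a half turn about z gives the same grasp; the last joint's range is limited). The gripper opens to 85 mm and grips with 20 to 120 N. Pads are 22 mm wide; open, the fingers measure 114 mm over their backs; the gripper's body (76 mm by 85 mm) begins 54 mm behind the grasp point. The pads swing forward as they close: fully open they stand 13 mm farther back than shut.
Start: joints at [1.266, 0.417, -0.01, 1.614, 0.005, 1.111, -0.053], TCP at [0.163, -0.603, 0.248] pointing down, gripper open.
Joint ranges: [-2.81, 2.81], [-0.39, 2.02], [-1.27, 1.25], [0.06, 2.57], [-1.19, 4.33], [0.19, 2], [-2.82, 2.82]. Speed limits (rad/s): [1.89, 1.89, 2.39, 2.39, 3.01, 3.01, 3.01].

### API

Orientations are given as a unit quaternion [w, x, y, z].
In Python, from plant import ctrl gives the robot as it stands. Calls block until the motion is done:
- ctrl.goto(position, orientation): joint-space move of the TCP to a pose.
- ctrl.movel(position, orientation=None, feed=0.15, f_stop=None): straight line of the TCP; orientation=None keeps the orientation; feed is the mean speed in m/s. With f_stop (N) it stops when the force on the tool has changed by that much, and returns True; else False.
- ctrl.move_joints(angles): joint-space move.
- ctrl.move_gripper(opening): finger opening in m; the grip force is fixed at half the most; returns when the fingers have stopped.
- ctrl.dwell(seconds).
- ctrl.inverse_kinematics(position, orientation): joint angles nearest the present ones, or None.
- ctrl.get_obs(): the state.
- ctrl.get_image(name): name is "scene" or "side" or "wrist"; returns a dict with "pixels" (420x560x3 uint8, blue, green, red), "fx", "fy", "cx", "cy" (pixels), "origin" and "attitude" of the camera in the world; the wrist camera has in their place "hand_eye" (4x4, takes a point from camera to tool coordinates, whose origin is the TCP and whose axes are the flange's). Camera axes: x right, y down, z forward; pixel columns grow to the right and rows downward; lengths in m; the calibration is good to about 2 mm. A picture is of the moment at which its call begins: read the wrist's pose just before it. There is no depth.
A pose or a line that the arm cannot do raises ctrl.IKError and nothing moves.
- ctrl.sign_off(): hands the job in; it is judged then, once.
Trained networks look in a picture, given as the dict that the camera call returned (one of the last four; its "shot" number tells which), for a name from the list of things; names that differ only in an ending like _2 or _b are one class to them, and where a whole thing is asked for, a point or a joint stands for the part that bears it (a point fixed in the world has none). Each returns a list of dicts, best first, with "confidence" (0 to 1); they miss things now and then, are a little off and sometimes report something else, mostly with a low value. They report only what shows in the picture. A call takes as long as a camera call. They do not tell look-alikes from the thing itself.
- ctrl.search_frame(picture, name): "at" ([x, y, z] in m, in world coordinates, good to about 4 mm: the middle of the surface that is visible of it).
- ctrl.spot_point(picture, name): "at" ([x, y, z] in m, in world coordinates, good to about 4 mm: a listed point, or the origin of a listed thing).
The state is a dict: "time_s": time; "qpos": joint angles; "qvel": joint speeds; "effort": joint torques, N m; "eef_pos": TCP position; "tool_rot": TCP orientation; "contact_force": force on the tool from outside, world axes, zero at the start; "moment": the same for the moment, N m; "gripper_width": finger opening in m; "grip_force": force on a finger pad.
Only numpy, scipy, OpenCV 4.12 (cv2) and the standard library are available. Lean on these libraries where they do the work, as an engineer would, in place of code of your own. Each camera call takes 0.05 s, during which the arm holds its last target. There are 200 camera calls.

### The job

Pack the laundry caddy: put the short dosing cup, the small stain-remover bottle, the large bar of laundry soap and the scrubbing brush each into the pocket made for it (the one whose shape fits it most closely), resting on the pocket's floor, the cup mouth up, the bottle upright, the soap flat and the brush bristles down. The tall tooth mug and the small hand soap do not belong in it: leave them standing and lying where they are.

Things in the scene. Friction and masses are not known exactly. Their poses are not given: they have to be found in the camera images.
- cup_pocket: Grey block 88 (x) by 134 (y) by 18 mm high, one of four fixed 2 by 2 in the white caddy (alike in yaw, order varies; caddy walls as high as the blocks). In the middle of its top a pocket 12 mm deep, round, 76 mm across (the larger round one). Origin: centre of the block's underside, 4 mm over the table; pocket floor 6 mm, rim 18 mm above it.
- bottle_pocket: Grey block 88 (x) by 134 (y) by 18 mm high, one of four fixed 2 by 2 in the white caddy (alike in yaw, order varies; caddy walls as high as the blocks). In the middle of its top a pocket 12 mm deep, round, 56 mm across (the smaller round one). Origin: centre of the block's underside, 4 mm over the table; pocket floor 6 mm, rim 18 mm above it.
- bar_pocket: Grey block 88 (x) by 134 (y) by 18 mm high, one of four fixed 2 by 2 in the white caddy (alike in yaw, order varies; caddy walls as high as the blocks). In the middle of its top a pocket 12 mm deep, 68 mm (x) by 96 mm (y), the wider rectangle. Origin: centre of the block's underside, 4 mm over the table; pocket floor 6 mm, rim 18 mm above it.
- brush_pocket: Grey block 88 (x) by 134 (y) by 18 mm high, one of four fixed 2 by 2 in the white caddy (alike in yaw, order varies; caddy walls as high as the blocks). In the middle of its top a pocket 12 mm deep, 56 mm (x) by 116 mm (y), the narrower rectangle. Origin: centre of the block's underside, 4 mm over the table; pocket floor 6 mm, rim 18 mm above it.
- dosing_cup: Short open dosing cup of white plastic, 60 mm across the rim, slightly narrower below, 45 mm high, wall 3 mm, standing mouth up. Origin: centre of its underside; z up.
- stain_bottle: Small closed white plastic bottle standing upright, round body 40 mm across, 90 mm high with a narrower neck and cap at the top; straight body up to at least 45 mm. Origin: centre of its underside; z up.
- laundry_bar: Large cream-coloured bar of laundry soap lying flat, 80 mm (x) by 52 mm (y) by 34 mm high. Origin: centre of its underside; x along its length.
- scrub_brush: Wooden scrubbing brush without handle lying bristles down, 100 mm (x) by 40 mm (y) by 42 mm high; the wooden back is the top 16 mm, the stiff bristle block below it 94 by 34 mm. Origin: centre of its underside (bristle ends); x along its length.
- tooth_mug: Tall open tooth mug of white plastic, 68 mm across the rim, 90 mm high, standing. Does not belong. Origin: centre of its underside.
- guest_soap: Small cream-coloured hand soap with well-rounded edges lying flat, 62 mm (x) by 40 mm (y) by 24 mm high. Does not belong. Origin: centre of its underside; x along its length.
Mind the look-alikes: they are no part of the job. What is shaped like the brush_pocket but green or turquoise is not meant.

How it is judged:
At the end, for the whole second after the job is handed in: Cup, bottle, laundry bar and brush each in its own pocket: within 15 mm of its centre, underside less than 11 mm above the block's underside, tilted under 0.15 rad, released and at rest; tooth mug and hand soap upright (0.15 rad) and within 30 mm of where they were (horizontal distance between dosing_cup and cup_pocket below 0.015 m and z of dosing_cup in the frame of cup_pocket below 0.011 m and angle between each of dosing_cup, stain_bottle, laundry_bar, scrub_brush, tooth_mug, guest_soap's own z axis and vertical below 0.15 rad and linear speed of each of dosing_cup, stain_bottle, laundry_bar, scrub_brush below 0.02 m/s and horizontal distance between stain_bottle and bottle_pocket below 0.015 m and z of stain_bottle in the frame of bottle_pocket below 0.011 m and horizontal distance between laundry_bar and bar_pocket below 0.015 m and z of laundry_bar in the frame of bar_pocket below 0.011 m and horizontal distance between scrub_brush and brush_pocket below 0.015 m and z of scrub_brush in the frame of brush_pocket below 0.011 m and distance of each of tooth_mug, guest_soap from where it was at the start of the episode below 0.03 m); the robot touches nothing.
It fails at once if the tooth mug or the hand soap, which do not belong, is carried off or knocked over (distance of any of tooth_mug, guest_soap from where it was at the start of the episode above 0.03 m or angle between any of tooth_mug, guest_soap's own z axis and vertical above 0.5 rad).
It also fails if it takes over 112 s, if anything falls off the work surface, if the arm or the gripper's body presses on something with over 40 N, if the wrist force passes 120 N, or if a joint passes its speed limit or range.

## Working session

There is one attempt and no reset: what is moved stays moved. The work goes in short steps, each a Python script; the robot and the scene stay as the last script left them, time stands still between calls to the robot, and variables do not carry over. Pictures are saved under pics/ and viewed, at most 14 in all, crops included, and the job is handed in when it is done.

```bash
mkdir -p pics; ls
python3 - <<'E'
from plant import ctrl
import cv2
for n in ["scene","side"]:
    p=ctrl.get_image(n); cv2.imwrite(f"pics/{n}0.png",p["pixels"])
    print(n,p["origin"],p["attitude"],p["fx"])
    for o in ["cup_pocket","bottle_pocket","bar_pocket","brush_pocket","dosing_cup","stain_bottle","laundry_bar","scrub_brush","tooth_mug","guest_soap"]:
        r=ctrl.spot_point(p,o)
        print(o,[([round(float(v),3) for v in d["at"]],round(float(d["confidence"]),2)) for d in r])
o=ctrl.get_obs();print(o["time_s"],o["eef_pos"],o["tool_rot"],ctrl.get_image("wrist")["hand_eye"])
E
```

```text
pics
scene [1.29143079 0.06000207 0.87825178] [-0.26436086  0.66853382  0.6424375  -0.26542405] 473.788224954886
cup_pocket [([0.527, 0.156, 0.004], 0.66), ([0.455, 0.306, 0.004], 0.55), ([0.442, -0.318, -0.001], 0.33)]
bottle_pocket [([0.434, 0.171, 0.006], 0.7)]
bar_pocket [([0.455, 0.306, 0.007], 0.68), ([0.436, 0.169, 0.007], 0.38), ([0.543, 0.296, 0.006], 0.29), ([0.439, -0.32, 0.003], 0.22)]
brush_pocket [([0.662, 0.506, -0.002], 0.69), ([0.454, 0.517, 0.002], 0.61), ([0.241, 0.265, -0.002], 0.6), ([0.545, 0.295, 0.004], 0.59)]
dosing_cup [([0.606, -0.054, 0.002], 0.64)]
stain_bottle [([0.595, -0.196, 0.001], 0.9), ([0.547, 0.293, 0.008], 0.72)]
laundry_bar [([0.441, -0.317, 0.004], 0.65)]
scrub_brush [([0.451, -0.203, -0.002], 0.71), ([0.593, -0.316, 0.005], 0.52)]
tooth_mug [([0.59, -0.314, 0.004], 0.97)]
guest_soap [([0.439, -0.052, -0.001], 0.7)]
side [0.75519518 0.94763287 0.65731821] [-0.08014098  0.14192398  0.87755366 -0.45092635] 456.7866586151577
cup_pocket [([0.522, 0.156, 0.004], 0.69)]
bottle_pocket []
bar_pocket [([0.459, 0.311, 0.006], 0.93)]
brush_pocket [([0.455, 0.522, -0.002], 0.91), ([0.546, 0.291, 0.005], 0.86), ([0.668, 0.512, -0.003], 0.75), ([0.241, 0.261, -0.004], 0.58)]
dosing_cup [([0.605, -0.058, 0.002], 0.75)]
stain_bottle [([0.596, -0.201, 0.001], 0.85)]
laundry_bar [([0.443, -0.317, 0.005], 0.96)]
scrub_brush [([0.451, -0.203, -0.002], 0.95)]
tooth_mug [([0.592, -0.313, -0.003], 0.8), ([0.457, 0.309, 0.006], 0.54)]
guest_soap [([0.438, -0.05, 0.002], 0.68)]
1.1 [ 0.16297413 -0.60333709  0.24825629] [-6.30161733e-05  9.91311111e-01  1.31538116e-01 -3.21886817e-05] [[-6.24159361e-04 -9.62882015e-01 -2.69921906e-01  6.79804137e-02]
 [ 9.99998822e-01 -2.22448569e-04 -1.51883522e-03  3.17442485e-04]
 [ 1.40241538e-03 -2.69922536e-01  9.62881019e-01 -1.25965115e-01]
 [ 0.00000000e+00  0.00000000e+00  0.00000000e+00  1.00000000e+00]]
```

View pics/scene0.png

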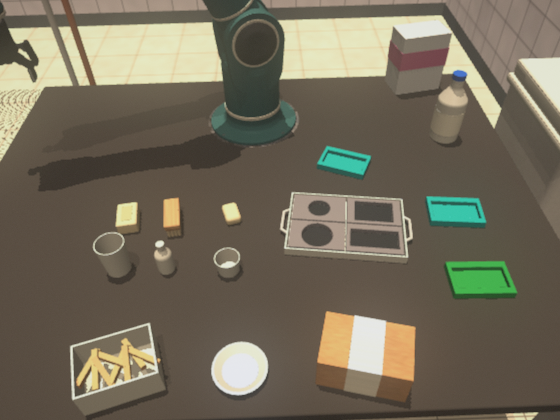

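View pics/side0.png

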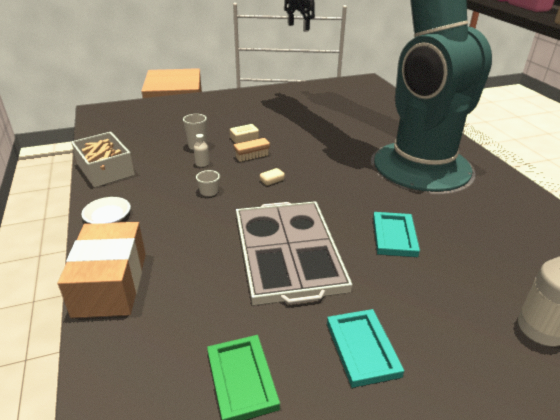

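The pockets are clear in both pictures. In the scene view they are bottle (319,208), cup (317,234), bar (374,212) and brush (374,238), and the detections agree. The green and turquoise trays are look-alikes. Next is a wrist view over the objects for their yaws.

```bash
cat > h.py <<'E'
import numpy as np, cv2
from plant import ctrl
from scipy.spatial.transform import Rotation as R
def quat(a): return [0,np.cos(a/2),np.sin(a/2),0]
def shot(name):
    o=ctrl.get_obs(); p=ctrl.get_image("wrist"); cv2.imwrite(f"pics/{name}.png",p["pixels"])
    q=o["tool_rot"]; T=np.eye(4); T[:3,:3]=R.from_quat([q[1],q[2],q[3],q[0]]).as_matrix(); T[:3,3]=o["eef_pos"]
    return p,T@p["hand_eye"]
def toplane(p,C,uv,z):
    uv=np.atleast_2d(uv).astype(float)
    d=np.c_[(uv[:,0]-p["cx"])/p["fx"],(uv[:,1]-p["cy"])/p["fy"],np.ones(len(uv))]@C[:3,:3].T
    return C[:3,3]+d*((z-C[2,3])/d[:,2])[:,None]
E
python3 - <<'E'
from h import *
import pickle
ctrl.goto([0.50,-0.19,0.36],quat(0))
p,C=shot("w1"); pickle.dump((p,C),open("w1.pkl","wb"))
for o in ["dosing_cup","stain_bottle","laundry_bar","scrub_brush","tooth_mug","guest_soap"]:
    r=ctrl.spot_point(p,o)
    for d in r[:2]:
        q=C[:3,:3].T@(np.array(d["at"])-C[:3,3]); print(o,np.round(d["at"],3),round(float(d["confidence"]),2),(q[:2]/q[2]*p["fx"]+[p["cx"],p["cy"]]).round())
print(ctrl.get_obs()["time_s"])
E
```

```text
dosing_cup [ 0.609 -0.053  0.001] 0.87 [186. 101.]
stain_bottle [ 0.6   -0.2   -0.002] 0.64 [286. 108.]
laundry_bar [ 0.447 -0.314 -0.002] 0.76 [355. 207.]
scrub_brush [ 0.449 -0.204 -0.002] 0.63 [288. 206.]
tooth_mug [ 0.592 -0.312  0.   ] 0.69 [360. 113.]
guest_soap [ 0.436 -0.054 -0.   ] 0.64 [196. 214.]
3.4667
```

View pics/w1.png

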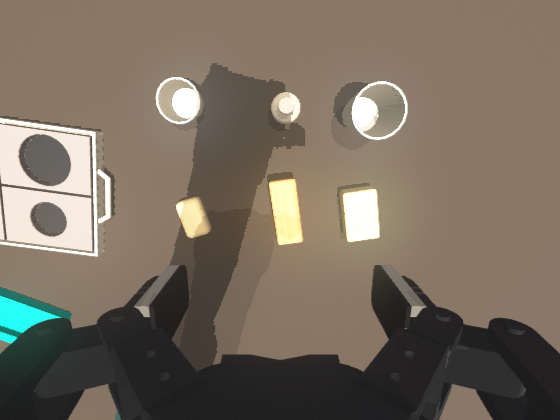

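The view shows the cup (179,101), bottle (286,108), mug (380,110), hand soap (194,217), brush (286,211) and bar (361,214). I'll measure the brush and bar, and the two round pockets, by segmentation.

Run:
```python
from h import *
import pickle
p,C=pickle.load(open("w1.pkl","rb")); im=p["pixels"]
def seg(mask,seed_box,z,nm):
    x0,y0,x1,y1=seed_box; m=np.zeros(mask.shape,np.uint8); m[y0:y1,x0:x1]=mask[y0:y1,x0:x1]*255
    m=cv2.morphologyEx(m,cv2.MORPH_OPEN,np.ones((3,3)))
    c=max(cv2.findContours(m,0,cv2.CHAIN_APPROX_NONE)[0],key=cv2.contourArea)[:,0]
    w=toplane(p,C,c,z)[:,:2]; r=cv2.minAreaRect((w*1000).astype(np.float32)); b=cv2.boxPoints(r)
    e=max([b[1]-b[0],b[2]-b[1]],key=np.linalg.norm); a=np.arctan(e[1]/e[0])
    print(nm,np.round(r[0],1),np.round(r[1],1),"yaw",round(float(a),3))
g=im.max(2).astype(int)
print(im[205,286],im[214,361],im[230,320])
seg(g>170,(262,165,312,255),.042,"brush")
seg(g>170,(330,172,392,255),.034,"bar")
d=im[...,1]
print(im[160,45],im[150,10])
seg(d<110,(18,128,75,188),.022,"cup_pocket")
seg(d<110,(27,197,72,240),.022,"bottle_pocket")
```

```text
[197 254 255] [251 255 255] [109 136 157]
brush [ 449.4 -200.4] [100.   40.3] yaw 0.139
bar [ 443.3 -314.3] [82.9 52.6] yaw 0.148
[ 94 100 103] [225 236 248]
cup_pocket [525.3 158.9] [71.7 73.7] yaw -0.185
bottle_pocket [433.2 171.9] [52.1 53.2] yaw -1.139
```

```bash
cat >> h.py <<'E'
def pick(x,y,a,h,op=0.085):
    ctrl.goto([x,y,0.17],quat(a)); ctrl.move_gripper(op)
    s=ctrl.movel([x,y,h],feed=0.15,f_stop=15); ctrl.move_gripper(0.0)
    o=ctrl.get_obs(); print("pick",s,o["eef_pos"].round(4) if hasattr(o["eef_pos"],"round") else o["eef_pos"],"w",o["gripper_width"],o["grip_force"])
    ctrl.movel([x,y,0.19],feed=0.2)
def place(x,y,a,h,wide):
    """h = TCP height above object's underside; floor at z=0.010"""
    ctrl.goto([x,y,0.19],quat(a)); print("held",ctrl.get_obs()["gripper_width"])
    ctrl.movel([x,y,h+0.026],feed=0.15)
    s=ctrl.movel([x,y,h+0.009],feed=0.04,f_stop=6)
    print("place",s,"z-h",ctrl.get_obs()["eef_pos"][2]-h)
    ctrl.move_gripper(wide); ctrl.movel([x,y,0.19],feed=0.2)
    print("t",ctrl.get_obs()["time_s"])
E
python3 - <<'E'
from h import *
import pickle
p,C=pickle.load(open("w1.pkl","rb"))
c=toplane(p,C,[[179,101]],.045)[0]; print(c, toplane(p,C,[[286,105]],.09))
pick(c[0],c[1],-.155,0.034)
place(.525,.158,-.155,0.034,.083)
ctrl.goto([.48,.23,.33],quat(-.155+np.pi/2))
p,C=shot("w2"); pickle.dump((p,C),open("w2.pkl","wb"))
for o in ["cup_pocket","bottle_pocket","bar_pocket","brush_pocket","dosing_cup"]:
    for d in ctrl.spot_point(p,o)[:3]:
        q=C[:3,:3].T@(np.array(d["at"])-C[:3,3]); print(o,np.round(d["at"],3),round(float(d["confidence"]),2),(q[:2]/q[2]*p["fx"]+[p["cx"],p["cy"]]).round())
print(ctrl.get_obs()["time_s"])
E
```

```text
[ 0.60542059 -0.05569217  0.045     ] [[ 0.59678659 -0.19863569  0.09      ]]
pick False [ 0.6059 -0.0558  0.0353] w 0.05654224919910488 61.21280825813301
held 0.05610284953935767
place True z-h 0.011259882823504125
t 10.6667
cup_pocket [0.53  0.157 0.004] 0.69 [320. 221.]
bottle_pocket [0.432 0.172 0.004] 0.97 [256. 221.]
bar_pocket [0.456 0.307 0.007] 0.86 [255. 127.]
brush_pocket [0.549 0.293 0.002] 0.96 [322. 127.]
brush_pocket [0.241 0.263 0.001] 0.62 [118. 181.]
dosing_cup [0.525 0.158 0.012] 0.86 [318. 222.]
12.2833
```

View pics/w2.png

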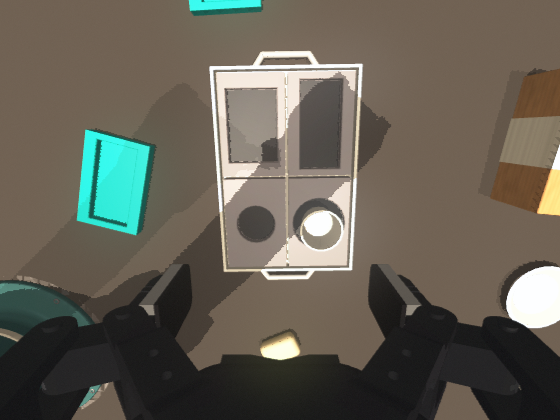

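The cup sits in its pocket (320,225), and all four pockets are visible. Next I compute the rectangle centres and pack the bottle and then the bar.

Run:
```python
from h import *
import pickle
p,C=pickle.load(open("w2.pkl","rb"))
bar=toplane(p,C,[[227,88],[278,88],[278,162],[229,162]],.022); br=toplane(p,C,[[300,79],[341,79],[341,170],[300,168]],.022)
bo=toplane(p,C,[[256,223]],.022); cu=toplane(p,C,[[287,75],[288,265]],.022)
print(bar.mean(0),br.mean(0),bo,"seam yaw",np.arctan2(*(cu[0]-cu[1])[:2]))
pick(.597,-.199,-.155,.043,.07)
place(.433,.1715,-.155,.043,.06)
B=(bar.mean(0)[:2]+[.457,.308])/2
pick(.4433,-.3145,.148,.027,.075)
place(B[0],B[1],-.155+np.pi/2,.027,.07)
```

```text
[0.45490808 0.30829929 0.022     ] [0.54484896 0.2946156  0.022     ] [[0.43473963 0.17340614 0.022     ]] seam yaw 0.14533240125781768
pick False [ 0.5975 -0.1992  0.0441] w 0.03790982982561121 59.88487556576729
held 0.03827056469584706
place True z-h 0.010817171156989852
t 20.6167
pick False [ 0.4436 -0.3148  0.028 ] w 0.050953316465491824 62.303584814071655
held 0.05055429176687303
place True z-h 0.0106545179264169
t 30.05
```

Run:
```python
from h import *
pick(.4495,-.2015,.139,.033,.07)
place(.5455,.2942,-.15+np.pi/2,.033,.058)
ctrl.goto([.48,.21,.35],quat(-.155+np.pi/2))
p,C=shot("w3")
q=ctrl.get_image("side"); cv2.imwrite("pics/side3.png",cv2.resize(q["pixels"][110:320,150:430],None,fx=2,fy=2))
for pic in (p,q):
  for o in ["dosing_cup","stain_bottle","laundry_bar","scrub_brush","tooth_mug","guest_soap"]:
    for d in ctrl.spot_point(pic,o)[:1]: print(o,np.round(d["at"],3),round(float(d["confidence"]),2))
print(ctrl.get_obs()["time_s"])
```

```text
pick False [ 0.4498 -0.2017  0.0337] w 0.03923740089809463 59.168609976768494
held 0.03921058941144269
place True z-h 0.01054960505979731
t 38.9833
dosing_cup [0.525 0.157 0.009] 0.82
stain_bottle [0.434 0.171 0.011] 0.56
laundry_bar [0.462 0.307 0.008] 0.93
scrub_brush [0.544 0.292 0.011] 0.59
guest_soap [ 0.439 -0.051 -0.001] 0.57
dosing_cup [0.526 0.15  0.011] 0.66
stain_bottle [0.432 0.169 0.012] 0.8
laundry_bar [0.455 0.306 0.009] 0.64
scrub_brush [0.546 0.297 0.01 ] 0.55
tooth_mug [ 0.593 -0.315 -0.   ] 0.62
guest_soap [ 0.436 -0.05   0.004] 0.54
40.475
```

View pics/w3.png

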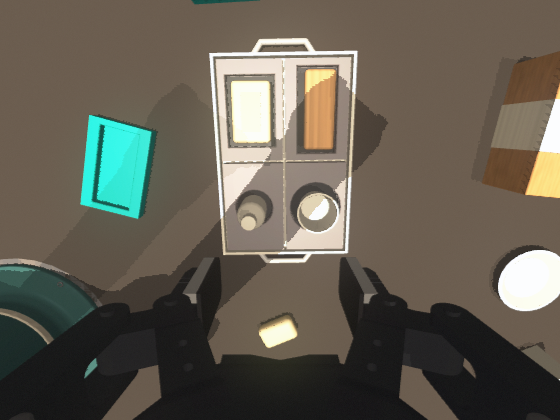

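View pics/side3.png

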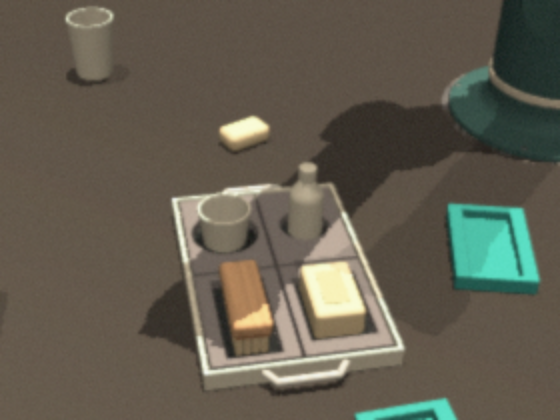

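All four items sit flat in their pockets: bar (250,112), brush (320,110), bottle (250,215) and cup (318,212). The mug and the hand soap have not moved.

```bash
python3 -c "
from plant import ctrl
ctrl.dwell(0.5); print(ctrl.sign_off())"
```

```text
the job is handed in; nothing more can be done
None
```

The caddy is packed and handed in at about 41 s: cup, bottle, soap bar and brush were each flat or upright in their own pockets in the last pictures, and the mug and hand soap stayed where they were; no verdict was returned.

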